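# Make up the cat-feeding and litter kits at the hallway drawers

### The arm

A 6-joint arm with a two-finger parallel gripper is mounted at the origin on the work surface. World frame = base frame: x ahead of the robot, y to its left, z up, the work surface at z = 0. Lengths are in m, angles in rad, forces in N, time in s.
With the tool pointing down it reaches from about 0.3 to 0.95 m from the base axis. Payload 3.1 kg.
Tool frame: the origin (TCP) lies on the centre line of the jaws, within the pads' length; the fingertips stand manip.tip_extent ahead of it and the grasp point (between the pads) is the TCP (manip.tip_extent is the distance from the TCP to the fingertips, in m); z points along the fingers, y is the direction in which the jaws open and shut (so a half turn about z gives the same grasp; the last joint's range is limited). The gripper opens to 85 mm and grips with 20 to 120 N. Pads are 22 mm wide; open, the fingers measure 114 mm over their backs; the gripper's body (76 mm by 85 mm) begins 54 mm behind the grasp point. The pads swing forward as they close: fully open they stand 13 mm farther back than shut.
Start: joints at [-1.227, 0.308, 1.634, -0, 1.2, -0.07], TCP at [0.251, -0.572, 0.25] pointing down, gripper open.
Joint ranges: [-3.06, 3.06], [-0.79, 1.96], [0.05, 2.63], [-1.19, 4.34], [0.05, 2.64], [-2.94, 2.94]. Speed limits (rad/s): [2.79, 2.79, 3.14, 3.14, 3.14, 3.14].

### API

Orientations are given as [roll, pitch, yaw] about the fixed x, y, z axes, in that order (R = Rz(yaw) Ry(pitch) Rx(roll)).
In Python, from plant import manip gives the robot as it stands. The module is installed in compiled form; this text tells all that it offers.
- The arm moves only by the shell command python3 -m inch 'ROWS' [OPENING] [FORCE]. ROWS is JSON, a list of rows, each a list of 2 entries, a list of its own where there are three numbers: the shift along the world's x, y, z in mm, then the turn, a rotation vector about the world's x, y, z in degrees. A call has 1 to 10 rows; each row shifts and turns the commanded pose from where the row before left it; what a row does not reach is not made up. A row lasts 1/10 s, in which the tool goes at most 50 mm and 8.59 degrees, less where a joint would pass 70% of its speed; a pose out of reach is approached as far as the arm can. A call is refused whole if a number of a shift passes 50 or a number of a turn 8.59, either way. A call with a gripper value outside its range is refused whole. OPENING is the opening in per cent of the stroke, from 0 (shut) to 100 (fully open), set as the call begins (- or left out, the last holds). The fingers move at their own pace and stop on an object; FORCE is the grip in N (left out, the last holds). Time passes only in rows, so rows that do not move let the fingers close. It gives the time, the measured TCP pose, the force and the opening at its end, in the units of the state.
- manip.read_state(): the state, without advancing time (a new reading comes with each control period).
- manip.snapshot(name): name is "side" or "top"; returns the picture (384x512x3 uint8, red, green, blue); there is no depth.
- manip.camera_info(name): a dict with "fx", "fy", "cx", "cy" (pixels), "distortion" ([k1, k2, p1, p2, k3] as OpenCV has them; the pictures are not rectified), "position" and "attitude" of the camera in the world. Camera axes: x right, y down, z forward; pixel columns grow to the right and rows downward; lengths in m; the calibration is good to about 2 mm. A picture is of the moment at which its call begins. camera_info takes no time and is no camera call.
- manip.sign_off(): hands the job in, once; it reports no verdict.
The state is a dict: "t": time; "joint_pos": joint angles; "qd": joint speeds; "effort": joint torques, N m; "eef_pos": TCP position; "orientation": TCP orientation; "ft_force": force on the tool from outside, world axes, zero at the start; "wrist_torque": the same for the moment, N m; "gripper_width": finger opening in m.
Only numpy, scipy, OpenCV 4.12 (cv2) and the standard library are available. Lean on these libraries where they do the work, as an engineer would, in place of code of your own. Each camera call takes 0.05 s, during which the arm holds its last target.

### The job

Make up two kits for the neighbour who is looking after the cat: on the aluminium tray the feeding kit, which is the top steel cup from the nested stack and the flat food tin, both standing upright side by side on the tray's floor; in the half-open upper drawer the cleaning kit, which is the slotted scoop and the silicone brush, both lying flat side by side on the drawer's floor, right way up as they lie now. Lift only the top cup without pulling the next one up or tipping it, and set every thing down instead of dropping it. Leave the tray, the drawer, the other cups, the tall tin, the pail and the jar where they are.

Things in the scene. Friction and masses are not known exactly. Their poses are not given: they have to be found in the camera images.
- scoop_grip (a point): White slotted litter scoop, 210 mm long, 80 wide, 34 high, 0.1 kg, lying on the table, pan facing up. x points along it towards the pan, z up. Point: in the handle (24 mm wide, 16 thick, underside 14 mm above what it lies on), 22 mm above what it lies on, near the mass centre; pan's back wall 25 mm ahead (+x), pan's front edge 135 mm ahead, handle's end 75 mm behind.
- brush_grip (a point): Hard silicone palm brush lying on the table, nubs down: oblong dark pad 110 mm long (x axis) and 60 mm wide, with a grey ridge grip on top, 84 mm long (x), 24 mm wide (y) and 34 mm high; 50 mm high in all, 0.12 kg. This point is in the ridge, midway along and across, 40 mm above the surface it lies on (ridge from 16 to 50 mm, pad top at 16 mm). z up.
- cup_top_mid (a point): Top of 3 equal nested steel cups on the drawer unit's top. Cup 56 mm high, 0.07 kg: straight collar, diameter 60 mm, upper 32 mm; foot (48 mm) below, hidden in the next cup. Ear 14 mm wide juts 16 mm at the rim along +x. Point on the axis, 28 mm below the rim; z up. Each cup stands 32 mm above the next, collar on rim: fingertips deeper than 28 mm below the rim catch the next cup.
- cup_second_mid (a point): Second cup of the stack, of the same shape, turned about half round so that its ear shows on the side away from the top cup's ear. Stays in the stack. Point as for the top cup, 32 mm below that one.
- flat_tin_mid (a point): Flat round food tin, metal with a plain paper band, 62 mm in diameter, 36 mm high, standing on the table; about 0.11 kg. This point is its centre, 18 mm above its underside. z up.
- tall_tin_mid (a point): Tall round food tin of the same kind, 72 mm in diameter, 108 mm high; not wanted, leave alone. This point is its centre, 54 mm up.
- tray_floor (a point): Compact rectangular aluminium tray, loose, 0.3 kg, on the flat top of the orange drawer unit (the top is 170 mm above the table). 120 mm along its x, 180 mm along its y outside, rim 14 mm high, walls and floor 3 mm. This point is the centre of its inner floor; z up.
- drawer_floor (a point): Half-open upper drawer of the fixed orange unit (370 mm wide, 170 high); slides stiffly (6 N). Point on its inner floor, 103 mm above the table, midway across, 88 mm behind the inside of its front; x into the unit (away from robot), y across, z up. Inside 348 mm wide; walls 47 mm, front 51 mm above the floor. The open part ends at the unit's face, 89-119 mm ahead (+x), 67 mm high above this floor.
- pail: Closed dark grey pail with a lid, 170 mm in diameter, 190 mm high, 1.5 kg, standing on the table; leave alone. Origin at the centre of its underside.
- jar: White ceramic treat jar with a wooden lid, 102 mm in diameter, 168 mm high, standing on the table; leave alone. Origin at the centre of its underside.

How it is judged:
By the outcome, as a careful person would: the job done as asked, in the order asked, and still so for the second after the job is handed in, with the robot touching nothing.
It also fails if it takes over 120 s, if anything falls off the work surface, if the arm or the gripper's body presses on something with over 40 N, if the wrist force passes 120 N, or if a joint passes its speed limit or range.

## Working session

There is one attempt and no reset: what is moved stays moved. The work goes in short steps, Python scripts to look and compute and a shell command to move; the robot and the scene stay as the last step left them, time stands still between calls to the robot, and variables do not carry over. Pictures are saved under pics/ and viewed, and the job is handed in when it is done.

```bash
mkdir -p pics; python3 - <<'E'
from plant import manip
import cv2
s=manip.read_state()
print({k:s[k] for k in s}); print(manip.tip_extent)
for n in("side","top"):
    im=manip.snapshot(n); cv2.imwrite(f"pics/{n}0.png",cv2.cvtColor(im,cv2.COLOR_RGB2BGR)); print(manip.camera_info(n))
E
```

```text
{'t': 0.0, 'joint_pos': array([-1.22670237e+00,  3.09017032e-01,  1.63523914e+00, -6.74775232e-06,
        1.19971659e+00, -6.97198989e-02]), 'qd': array([ 0.00077948,  0.00141218, -0.00106722, -0.00099412,  0.00175787,
        0.00187994]), 'effort': array([ 1.20606233e-03, -4.15255594e+01, -2.76663762e+01, -4.21937864e-05,
        1.02157291e-02,  1.22135997e-06]), 'eef_pos': array([ 0.25100284, -0.57149784,  0.24901451]), 'orientation': array([-3.13921789e+00, -1.59538645e-04,  4.13816117e-01]), 'ft_force': array([ 0.55796575, -0.5603248 , -0.72720605]), 'wrist_torque': array([0.02369192, 0.04434364, 0.02934045]), 'gripper_width': 0.085267788847467}
0.019
{'fx': 470.59466381223774, 'fy': 470.59466381223774, 'cx': 252.89489373522653, 'cy': 201.89832499261243, 'distortion': array([-0.03469932,  0.        ,  0.        ,  0.        ,  0.        ]), 'position': array([ 0.35016298, -1.19902242,  1.33461533]), 'attitude': array([-2.33188544, -0.01719793, -0.13479098])}
{'fx': 365.67289726455306, 'fy': 365.67289726455306, 'cx': 252.68092877290158, 'cy': 195.39930871812888, 'distortion': array([-0.08017562,  0.        ,  0.        ,  0.        ,  0.        ]), 'position': array([ 0.32118421, -0.00233627,  1.42722106]), 'attitude': array([-2.96309980e+00,  2.82781107e-03, -1.56760447e+00])}
```

View pics/side0.png

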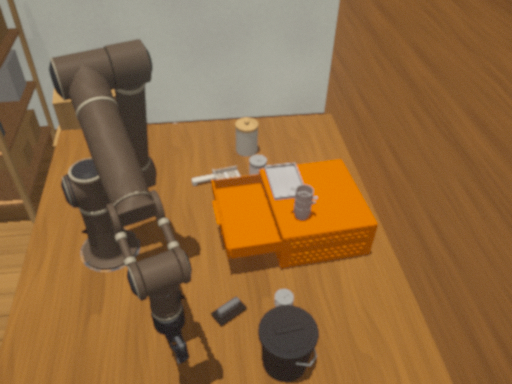

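View pics/top0.png

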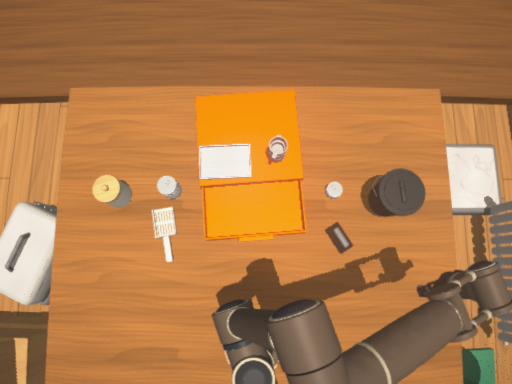

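The side view shows the unit at about (290,210). The top view shows the scoop (165,232), brush (339,237), flat tin (334,190), tall tin (168,187), cup stack (278,149), tray (225,161), jar (108,190) and pail (400,192). Next I'll enlarge crops and measure.

```bash
cat > h.py <<'E'
import numpy as np, cv2
from scipy.spatial.transform import Rotation as R
from plant import manip
def cam(n):
    c=manip.camera_info(n); K=np.array([[c['fx'],0,c['cx']],[0,c['fy'],c['cy']],[0,0,1.]])
    return K,np.array(c['distortion']),np.array(c['position']),R.from_euler('xyz',c['attitude']).as_matrix()
def ray(n,uv):
    K,d,p,A=cam(n); q=cv2.undistortPoints(np.array(uv,float).reshape(-1,1,2),K,d).reshape(-1,2)
    return p,(A@np.c_[q,np.ones(len(q))].T).T
def onz(n,uv,z):
    p,r=ray(n,uv); return p+r*((z-p[2])/r[:,2])[:,None]
def proj(n,X):
    K,d,p,A=cam(n); return cv2.projectPoints(((np.array(X,float).reshape(-1,3)-p)@A),np.zeros(3),np.zeros(3),K,d)[0].reshape(-1,2)
def snap(n,name):
    im=cv2.cvtColor(manip.snapshot(n),cv2.COLOR_RGB2BGR); cv2.imwrite(f"pics/{name}.png",im); return im
def crop(im,x0,y0,x1,y1,f,name,pts=None):
    c=cv2.resize(im[y0:y1,x0:x1],None,fx=f,fy=f,interpolation=cv2.INTER_CUBIC)
    if pts is not None:
        for u,v in pts: cv2.circle(c,(int((u-x0+.5)*f),int((v-y0+.5)*f)),2,(0,0,255),-1)
    cv2.imwrite(f"pics/{name}.png",c)
E
python3 - <<'E'
from h import *
t=cv2.imread('pics/top0.png'); s=cv2.imread('pics/side0.png')
crop(t,190,85,310,250,3.6,'t_unit'); crop(t,145,165,205,270,5,'t_scoop'); crop(t,310,170,430,260,5,'t_brush'); crop(s,185,110,385,275,4,'s_unit'); crop(s,200,280,330,384,5,'s_brush')
E
```

```text
(no output)
```

View pics/t_unit.png

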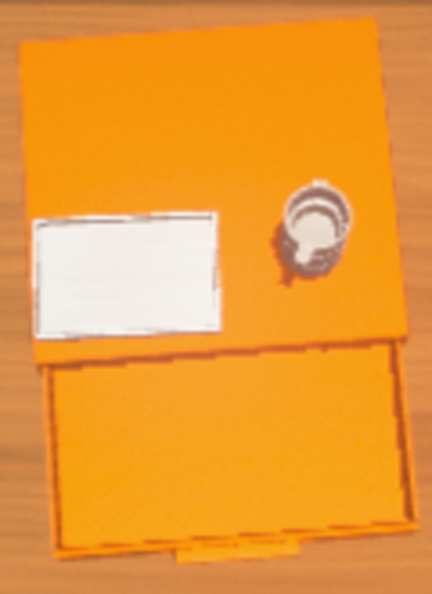

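View pics/t_scoop.png

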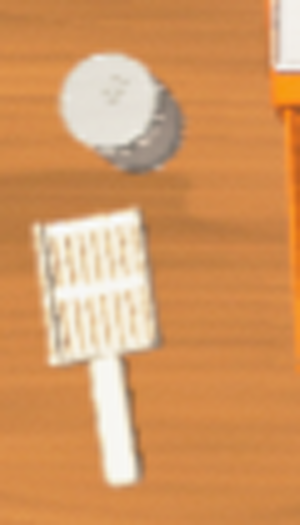

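View pics/t_brush.png

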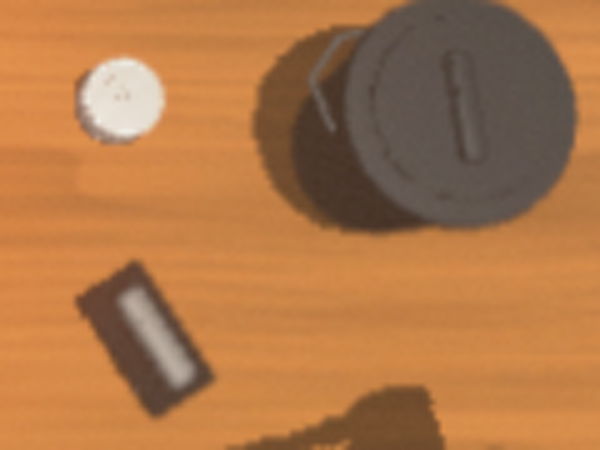

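View pics/s_unit.png

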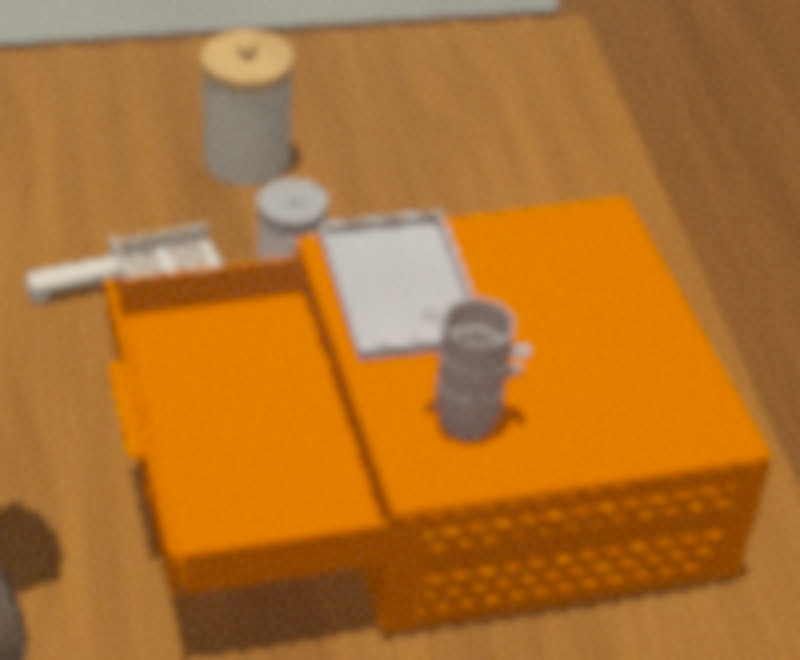

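View pics/s_brush.png

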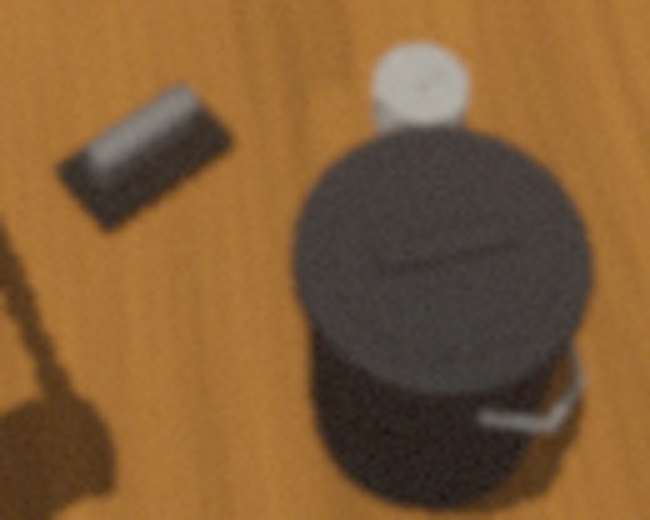

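```bash
cat > meas.py <<'E'
from h import *
np.set_printoptions(precision=4,suppress=True)
t=cv2.imread('pics/top0.png'); s=cv2.imread('pics/side0.png')
def c2p(pts,x0,y0,f): return np.array(pts,float)/f+[x0,y0]-.5
U=lambda p:c2p(p,190,85,3.6)
print('tray rim corners',onz('top',U([(33,220),(217,212),(220,330),(38,338)]),.184)[:,:2])
print('unit top corners',onz('top',U([(20,42),(376,17),(408,340),(36,364)]),.17)[:,:2])
print('drawer front top corners (z .154)',onz('top',U([(57,558),(416,528)]),.154)[:,:2])
print('drawer inner floor front',onz('top',U([(62,549),(405,524)]),.103)[:,:2])
print('cup rim',onz('top',U([(284,214),(352,214),(318,184),(318,250),(302,258)]),.290)[:,:2])
def mask(im,name,x0,y0,x1,y1,fn):
    hsv=cv2.cvtColor(im,cv2.COLOR_BGR2HSV); m=np.zeros(im.shape[:2],np.uint8); m[y0:y1,x0:x1]=fn(hsv[y0:y1,x0:x1].astype(int)); 
    n,l,st,_=cv2.connectedComponentsWithStats(m); k=1+st[1:,4].argmax(); m=(l==k).astype(np.uint8)
    c=max(cv2.findContours(m,cv2.RETR_EXTERNAL,cv2.CHAIN_APPROX_NONE)[0],key=cv2.contourArea); return m,c
if __name__=='__main__':
    m,c=mask(t,'tin',315,175,355,205,lambda h:(h[...,1]<70)&(h[...,2]>150))
    (u,v),r=cv2.minEnclosingCircle(c); e=cv2.fitEllipse(c);print('tin',u,v,r,e,onz('top',[(u,v),e[0],(e[0][0]+e[1][0]/2,e[0][1])],.036))
    m,c=mask(s,'tin',270,285,298,306,lambda h:(h[...,1]<70)&(h[...,2]>150))
    e=cv2.fitEllipse(c);print('tin side',e,onz('side',[e[0]],.036))
    m,c=mask(t,'scoop',148,205,178,264,lambda h:(h[...,1]<90)&(h[...,2]>140))
    P=c.reshape(-1,2); print('scoop bbox',P.min(0),P.max(0))
    # ridge
    m,c=mask(t,'ridge',325,220,355,255,lambda h:(h[...,1]<60)&(h[...,2]>110))
    ra=cv2.minAreaRect(c); b=cv2.boxPoints(ra); print('ridge',ra,onz('top',b,.05)[:,:2],onz('top',[ra[0]],.05))
    m,c=mask(t,'pad',322,218,356,256,lambda h:((h[...,2]<100)|(h[...,1]<110)))
    ra=cv2.minAreaRect(c); b=cv2.boxPoints(ra); print('pad',ra,onz('top',b,.016)[:,:2],onz('top',[ra[0]],.016))
    S=lambda p:c2p(p,145,165,5)
    print('scoop handle end L/R, root L/R (z .03)',onz('top',S([(107,485),(143,482),(90,358),(127,355)]),.03)[:,:2])
    print('scoop pan corners z .034',onz('top',S([(33,225),(137,208),(158,345),(50,365)]),.034)[:,:2])
    print('tall tin',onz('top',S([(107,102)]),.108), 'jar',onz('top',[(106,189)],.168),'pail',onz('top',c2p([(462,112)],310,170,5),.19))
    Q=lambda p:c2p(p,185,110,4)
    print('side tray',onz('side',Q([(322,222),(443,213),(483,344),(360,355)]),.184)[:,:2])
    print('side cuprim',onz('side',Q([(443,315),(515,315),(478,298)]),.290)[:,:2])
E
python3 meas.py
```

```text
tray rim corners [[0.7248 0.1945]
 [0.7331 0.0128]
 [0.6136 0.0093]
 [0.6053 0.1859]]
unit top corners [[ 0.9212  0.2167]
 [ 0.9494 -0.1501]
 [ 0.6074 -0.1747]
 [ 0.5825  0.1892]]
drawer front top corners (z .154) [[ 0.3948  0.1659]
 [ 0.4248 -0.1809]]
drawer inner floor front [[ 0.4068  0.1678]
 [ 0.4329 -0.177 ]]
cup rim [[ 0.6963 -0.0489]
 [ 0.6965 -0.1103]
 [ 0.7249 -0.0799]
 [ 0.6626 -0.0793]
 [ 0.6551 -0.0649]]
tin 333.8846130371094 189.5 8.130875587463379 ((333.8523254394531, 189.51278686523438), (15.164997100830078, 15.461616516113281), 37.59502029418945) [[ 0.5963 -0.3134  0.036 ]
 [ 0.5963 -0.3133  0.036 ]
 [ 0.5964 -0.3431  0.036 ]]
tin side ((283.66357421875, 296.3261413574219), (14.736783027648926, 18.29583168029785), 96.31986236572266) [[ 0.5959 -0.3123  0.036 ]]
scoop bbox [152 207] [176 261]
ridge ((341.0769348144531, 237.11537170410156), (21.35595703125, 5.547001838684082), 56.3099365234375) [[ 0.4385 -0.3009]
 [ 0.4501 -0.3189]
 [ 0.3832 -0.3616]
 [ 0.3717 -0.3436]] [[ 0.4108 -0.3313  0.05  ]]
pad ((338.92303466796875, 237.88462829589844), (25.793560028076172, 13.312806129455566), 56.3099365234375) [[ 0.4372 -0.2824]
 [ 0.4659 -0.3266]
 [ 0.3829 -0.3794]
 [ 0.3548 -0.3353]] [[ 0.41   -0.3309  0.016 ]]
scoop handle end L/R, root L/R (z .03) [[0.3179 0.3304]
 [0.3204 0.303 ]
 [0.4139 0.3474]
 [0.4164 0.3189]]
scoop pan corners z .034 [[0.516  0.3956]
 [0.5296 0.3148]
 [0.4239 0.2944]
 [0.408  0.3771]]
tall tin [[0.5978 0.3238 0.108 ]] jar [[0.5701 0.5245 0.168 ]] pail [[ 0.5582 -0.5185  0.19  ]]
side tray [[0.6064 0.1951]
 [0.7258 0.1954]
 [0.7243 0.0067]
 [0.6115 0.0053]]
side cuprim [[ 0.6643 -0.0657]
 [ 0.7241 -0.0726]
 [ 0.6979 -0.0481]]
```

Both views agree to within a few mm:

| Thing | Position (x, y), m | Yaw |
|---|---|---|
| Cup axis | (0.694, -0.079) | ear at about 159° |
| Tray | (0.669, 0.100) | about 2.5° |
| Tin | (0.596, -0.313) | – |
| Brush | (0.4105, -0.331) | 32.5° |
| Scoop grip | (0.392, 0.330) | 10.5° |
| Drawer floor point | about (0.508, 0.002) | about 4.2° |

I'll start with the cup.

```bash
python3 -m inch '[[[0,0,50],[0,0,0]],[[0,0,50],[0,0,0]],[[0,0,50],[0,0,0]],[[32,35,0],[0,0,-2.4]],[[32,35,0],[0,0,-2.4]],[[32,35,0],[0,0,-2.4]],[[32,35,0],[0,0,-2.4]],[[32,35,0],[0,0,-2.4]],[[32,35,0],[0,0,-2.4]],[[32,35,0],[0,0,-2.4]]]' 100 30
python3 -m inch '[[[32,35,0],[0,0,-2.4]],[[32,35,0],[0,0,-2.4]],[[32,35,0],[0,0,-2.4]],[[32,35,0],[0,0,-2.4]],[[32,35,0],[0,0,-2.4]],[[32,35,0],[0,0,-2.4]],[[27,38,0],[0,0,-2.4]],[[0,0,0],[0,0,0]],[[0,0,0],[0,0,0]]]'
python3 - <<'E'
from h import *
t=snap('top','t1'); s=snap('side','s1')
crop(t,190,85,310,250,3.6,'t1c'); crop(s,225,60,385,230,3.5,'s1c')
E
```

```text
t: 1.1
eef_pos: [0.4761, -0.3255, 0.3997]
orientation: [-3.141, 0.001, 0.119]
ft_force: [1.4, -1.2, 1.1]
gripper_width: 0.0853
t: 2.0
eef_pos: [0.6943, -0.0781, 0.3988]
orientation: [3.141, 0.002, -0.17]
ft_force: [-0.4, -0.6, -0.5]
gripper_width: 0.0854
```

View pics/t1c.png

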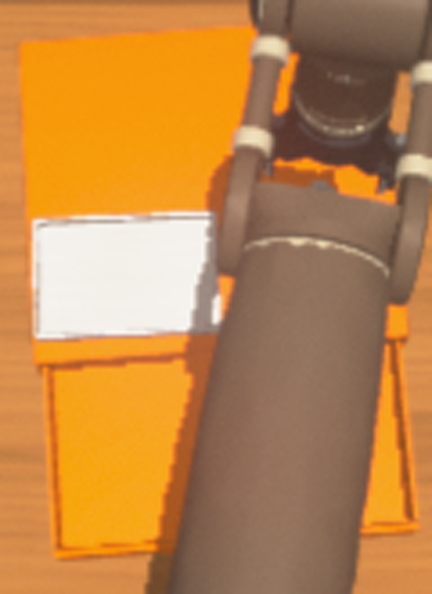

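View pics/s1c.png

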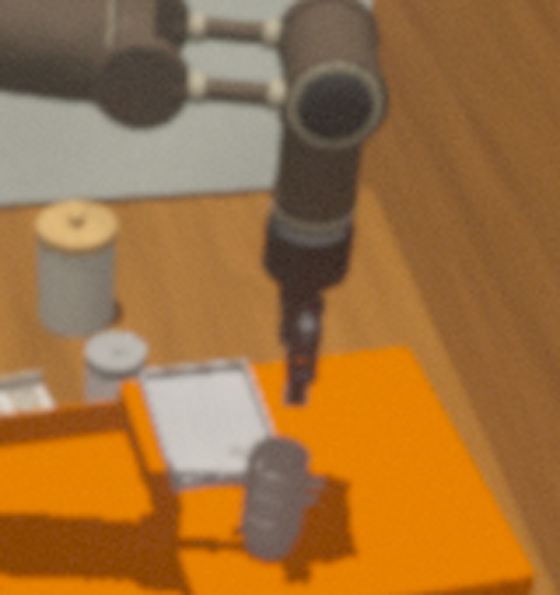

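The arm hangs above the stack; the near fingertip shows at side crop (294,402), which is pixel (308,174). I'll work out its height from that.

```bash
python3 - <<'E'
from h import *
p,r=ray('side',[(308.5,174.4)])
for y in(-.12,-.127,-.134):
    k=(y-p[1])/r[0,1]; print(p+k*r[0])
# rim left/right in new pic
print(onz('side',[(225+247/3.5-.5,60+452/3.5-.5),(225+309/3.5-.5,60+452/3.5-.5)],.29))
E
```

```text
[ 0.68679895 -0.12        0.39388028]
[ 0.68461508 -0.127       0.39998316]
[ 0.6824312  -0.134       0.40608604]
[[ 0.66330799 -0.0675513   0.29      ]
 [ 0.72209859 -0.07436442  0.29      ]]
```

At full opening the tip is about 6 mm ahead of the TCP, so the stated 19 mm applies when shut. A TCP at z = 0.282 therefore keeps the tips within 27 mm of the rim.

```bash
python3 -m inch '[[[-1,-1,-30],[0,0,0]],[[0,0,-30],[0,0,0]],[[0,0,-20],[0,0,0]],[[0,0,-20],[0,0,0]],[[0,0,-10],[0,0,0]],[[0,0,-7],[0,0,0]],[[0,0,0],[0,0,0]],[[0,0,0],[0,0,0]]]' 100 20
python3 -m inch '[[[0,0,0],[0,0,0]],[[0,0,0],[0,0,0]],[[0,0,0],[0,0,0]],[[0,0,0],[0,0,0]]]' 75 20
python3 - <<'E'
from h import *
s=snap('side','s2'); crop(s,260,100,360,230,4.5,'s2c')
E
```

```text
t: 2.9
eef_pos: [0.6937, -0.0808, 0.2845]
orientation: [3.142, -0.002, -0.173]
ft_force: [0.2, -0.3, 1.2]
gripper_width: 0.0859
t: 3.3
eef_pos: [0.6935, -0.0801, 0.2837]
orientation: [-3.142, -0.001, -0.172]
ft_force: [0.1, -0.4, -0.3]
gripper_width: 0.0637
```

View pics/s2c.png

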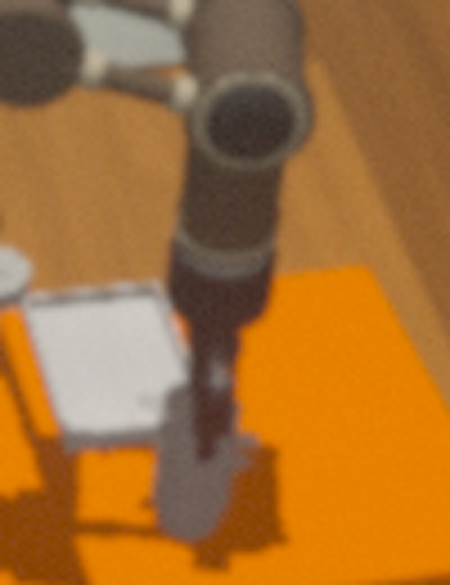

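```bash
python3 - <<'E'
from h import *
p,r=ray('side',[(260+205/4.5-.5, 100+y/4.5-.5) for y in (452,460)])
for i in (0,1):
  for y in(-.112,-.12):
    print(p+(y-p[1])/r[i,1]*r[i])
E
python3 -m inch '[[[0,0,0],[0,0,0]],[[0,0,0],[0,0,0]]]' 72 20
python3 -m inch '[[[0,0,0],[0,0,0]],[[0,0,0],[0,0,0]]]' 70 20
```

```text
[ 0.68877311 -0.112       0.27720707]
[ 0.68628109 -0.12        0.28498912]
[ 0.68955257 -0.112       0.26906163]
[ 0.68705481 -0.12        0.27690363]
t: 3.55
eef_pos: [0.6934, -0.0801, 0.2836]
orientation: [-3.141, -0.0, -0.173]
ft_force: [-0.0, 1.2, 0.7]
gripper_width: 0.0617
t: 3.75
eef_pos: [0.6935, -0.0804, 0.2838]
orientation: [3.141, -0.001, -0.173]
ft_force: [0.3, 0.2, 2.5]
gripper_width: 0.0609
```

```bash
python3 -m inch '[[[0,0,0],[0,0,0]],[[0,0,0],[0,0,0]],[[0,0,0],[0,0,0]],[[0,0,0],[0,0,0]]]' 55 25
python3 -m inch '[[[0,0,1],[0,0,0]],[[0,0,2],[0,0,0]],[[0,0,2],[0,0,0]],[[0,0,3],[0,0,0]],[[0,0,4],[0,0,0]],[[0,0,4],[0,0,0]],[[0,0,4],[0,0,0]],[[0,0,0],[0,0,0]]]'
python3 - <<'E'
from h import *
s=snap('side','s3'); crop(s,260,100,360,230,4.5,'s3c')
E
```

```text
t: 4.15
eef_pos: [0.6935, -0.0804, 0.2838]
orientation: [3.141, -0.001, -0.173]
ft_force: [0.7, 0.4, 3.5]
gripper_width: 0.0609
t: 4.95
eef_pos: [0.6938, -0.0804, 0.3045]
orientation: [-3.142, -0.002, -0.173]
ft_force: [0.1, -0.3, 0.1]
gripper_width: 0.0606
```

View pics/s3c.png

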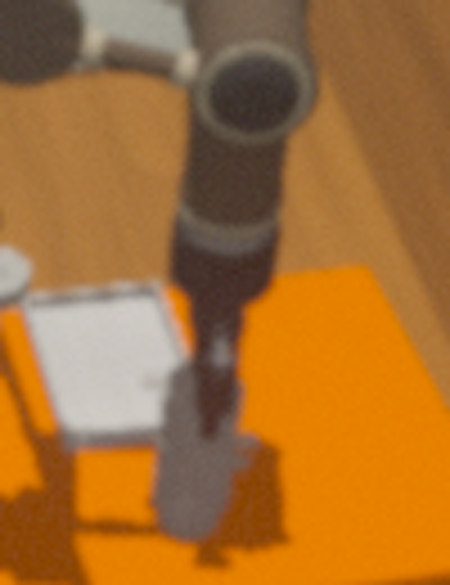

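The cup rose about 20 mm with the fingers, and the ear of the next cup at crop (245,450) has not moved. I'll lift on.

```bash
python3 -m inch '[[[0,0,5],[0,0,0]],[[0,0,6],[0,0,0]],[[0,0,10],[0,0,0]],[[0,0,15],[0,0,0]],[[0,0,20],[0,0,0]],[[0,0,20],[0,0,0]],[[0,0,10],[0,0,0]],[[0,0,0],[0,0,0]]]'
python3 - <<'E'
from h import *
s=snap('side','s4'); crop(s,260,80,360,230,4,'s4c')
E
```

```text
t: 5.8
eef_pos: [0.6944, -0.0804, 0.393]
orientation: [-3.142, -0.006, -0.173]
ft_force: [-0.6, 0.6, -1.2]
gripper_width: 0.0604
```

View pics/s4c.png

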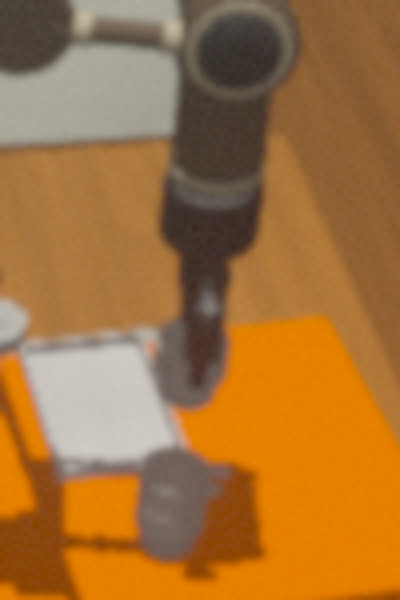

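Only the top cup came up; two remain at crop (175,500). Now I'll carry it to the tray.

```bash
python3 -m inch '[[[-1,10,0],[0,0,0]],[[-4,25,0],[0,0,0]],[[-4,35,0],[0,0,0]],[[-5,40,0],[0,0,0]],[[-5,40,0],[0,0,0]],[[-4,35,0],[0,0,0]],[[-3,25,0],[0,0,0]],[[-2,13,0],[0,0,0]],[[0,0,0],[0,0,0]],[[0,0,0],[0,0,0]]]'
python3 -m inch '[[[0,0,-20],[0,0,0]],[[0,0,-30],[0,0,0]],[[0,0,-30],[0,0,0]],[[0,0,-30],[0,0,0]],[[0,0,-20],[0,0,0]],[[0,0,-15],[0,0,0]],[[0,0,-10],[0,0,0]],[[0,0,-5],[0,0,0]],[[0,0,0],[0,0,0]],[[0,0,0],[0,0,0]]]'
python3 - <<'E'
from h import *
s=snap('side','s5'); crop(s,240,80,360,230,4,'s5c')
E
```

```text
t: 6.85
eef_pos: [0.6651, 0.1421, 0.3885]
orientation: [3.14, 0.001, -0.173]
ft_force: [0.5, 0.1, -0.6]
gripper_width: 0.0613
t: 7.85
eef_pos: [0.6661, 0.1427, 0.2306]
orientation: [-3.141, -0.002, -0.173]
ft_force: [0.4, 0.3, -1.5]
gripper_width: 0.0607
```

View pics/s5c.png

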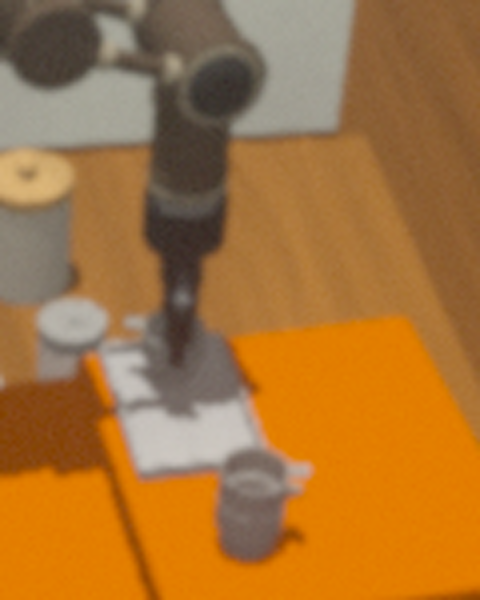

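The cup is above the far half of the tray, and two cups still stand in the stack at crop (250,500). I'll lower it slowly until it touches, watching the force.

```bash
python3 -m inch '[[[0,0,-2],[0,0,0]],[[0,0,-2],[0,0,0]],[[0,0,0],[0,0,0]],[[0,0,0],[0,0,0]]]'
python3 -m inch '[[[0,0,-1],[0,0,0]],[[0,0,-1],[0,0,0]],[[0,0,0],[0,0,0]],[[0,0,0],[0,0,0]]]'
python3 -m inch '[[[0,0,-1],[0,0,0]],[[0,0,0],[0,0,0]],[[0,0,0],[0,0,0]]]'
```

```text
t: 8.3
eef_pos: [0.6652, 0.1428, 0.2252]
orientation: [3.142, 0.0, -0.173]
ft_force: [-0.3, -0.3, 0.1]
gripper_width: 0.0607
t: 8.7
eef_pos: [0.6652, 0.1427, 0.2232]
orientation: [3.142, 0.0, -0.173]
ft_force: [0.5, 0.2, -0.5]
gripper_width: 0.0604
t: 9.0
eef_pos: [0.6655, 0.1427, 0.2229]
orientation: [-3.141, -0.001, -0.173]
ft_force: [-1.5, -0.3, 1.9]
gripper_width: 0.0607
```

```bash
python3 -m inch '[[[0,0,-1],[0,0,0]],[[0,0,0],[0,0,0]],[[0,0,0],[0,0,0]]]'
```

```text
t: 9.3
eef_pos: [0.6656, 0.1428, 0.2228]
orientation: [-3.141, -0.001, -0.173]
ft_force: [-1.2, -0.3, 5.5]
gripper_width: 0.0606
```

Contact. Releasing and withdrawing straight up.

```bash
python3 -m inch '[[[0,0,0],[0,0,0]],[[0,0,0],[0,0,0]],[[0,0,0],[0,0,0]]]' 76 20
python3 -m inch '[[[0,0,0],[0,0,0]],[[0,0,0],[0,0,0]],[[0,0,0],[0,0,0]],[[0,0,10],[0,0,0]],[[0,0,20],[0,0,0]],[[0,0,30],[0,0,0]],[[0,0,50],[0,0,0]],[[0,0,50],[0,0,0]],[[0,0,30],[0,0,0]]]' 95
python3 - <<'E'
from h import *
s=snap('side','s6'); crop(s,240,80,360,230,4,'s6c')
E
```

```text
t: 9.6
eef_pos: [0.665, 0.1427, 0.2206]
orientation: [3.141, 0.001, -0.173]
ft_force: [-0.2, 0.4, -1.0]
gripper_width: 0.0649
t: 10.5
eef_pos: [0.6664, 0.143, 0.4179]
orientation: [-3.139, -0.008, -0.173]
ft_force: [1.1, -0.4, 0.5]
gripper_width: 0.0811
```

View pics/s6c.png

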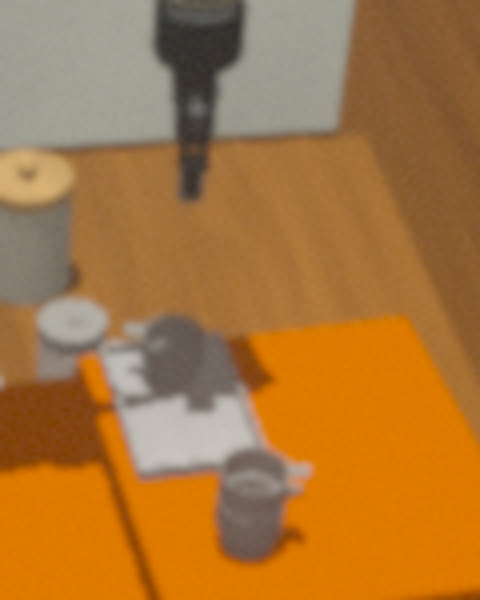

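The cup stands upright on the tray. Now the flat tin; I'll turn so that the jaws end up along the tray's x.

```bash
python3 -m inch '[[[-6,-38,0],[0,0,8.5]],[[-6,-38,0],[0,0,8.5]],[[-6,-38,0],[0,0,8.5]],[[-6,-38,0],[0,0,8.5]],[[-6,-38,0],[0,0,8.5]],[[-6,-38,0],[0,0,8.5]],[[-6,-38,0],[0,0,8.5]],[[-6,-38,0],[0,0,8.5]],[[-6,-38,0],[0,0,8.5]],[[-6,-38,0],[0,0,8.5]]]' 100
python3 -m inch '[[[-6,-38,0],[0,0,8.5]],[[-4,-38,0],[0,0,8.5]],[[0,0,-40],[0,0,0]],[[0,0,-50],[0,0,0]],[[0,0,-50],[0,0,0]],[[0,0,-50],[0,0,0]],[[0,0,-50],[0,0,0]],[[0,0,-20],[0,0,0]],[[0,0,0],[0,0,0]],[[0,0,0],[0,0,0]]]'
python3 - <<'E'
from h import *
t=snap('top','t7');s=snap('side','s7'); crop(s,240,180,360,320,4,'s7c');crop(t,300,150,400,260,5,'t7c')
E
```

```text
t: 11.55
eef_pos: [0.6048, -0.2387, 0.412]
orientation: [3.141, 0.0, 1.317]
ft_force: [0.6, 0.1, 0.4]
gripper_width: 0.0854
t: 12.55
eef_pos: [0.5958, -0.3136, 0.1521]
orientation: [3.141, 0.001, 1.608]
ft_force: [-0.3, 0.4, 0.1]
gripper_width: 0.0854
```

View pics/s7c.png

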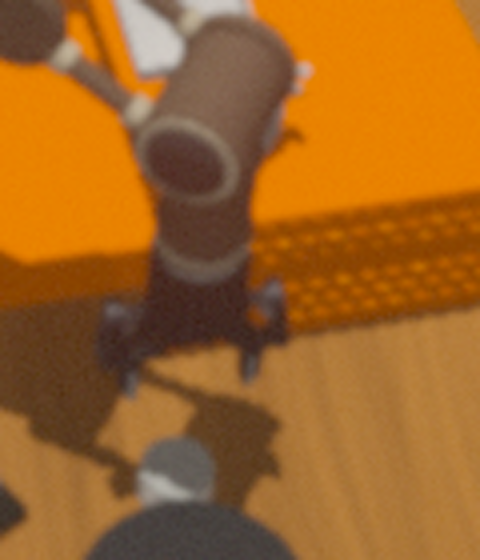

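View pics/t7.png

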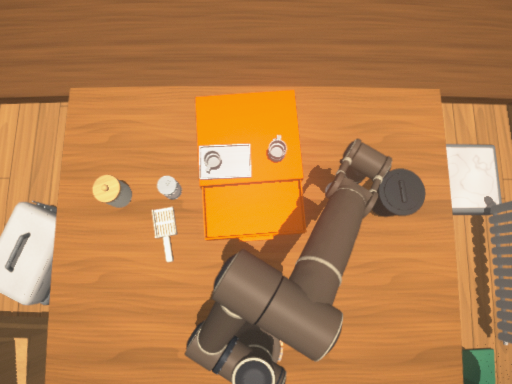

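The gripper is centred over the tin at (595.8, -313.6) mm and the pail is clear. The tray view shows the cup placed, its ear towards the robot. Descending.

```bash
python3 -m inch '[[[0,0,-30],[0,0,0]],[[0,0,-30],[0,0,0]],[[0,0,-25],[0,0,0]],[[0,0,-20],[0,0,0]],[[0,0,-14],[0,0,0]],[[0,0,-8],[0,0,0]],[[0,0,-2],[0,0,0]],[[0,0,0],[0,0,0]],[[0,0,0],[0,0,0]]]' 100
python3 -m inch '[[[0,0,0],[0,0,0]],[[0,0,0],[0,0,0]],[[0,0,0],[0,0,0]],[[0,0,0],[0,0,0]],[[0,0,0],[0,0,0]]]' 60 30
```

```text
t: 13.55
eef_pos: [0.5963, -0.3139, 0.0237]
orientation: [3.14, 0.001, 1.608]
ft_force: [-0.0, -0.1, -0.1]
gripper_width: 0.0855
t: 14.05
eef_pos: [0.596, -0.3137, 0.0234]
orientation: [3.14, 0.001, 1.608]
ft_force: [-0.7, 0.8, 5.1]
gripper_width: 0.0608
```

```bash
python3 -m inch '[[[0,0,5],[0,0,0]],[[0,0,15],[0,0,0]],[[0,0,30],[0,0,0]],[[0,0,45],[0,0,0]],[[0,0,50],[0,0,0]],[[0,0,50],[0,0,0]],[[0,0,50],[0,0,0]],[[0,0,50],[0,0,0]],[[0,0,40],[0,0,0]],[[0,0,5],[0,0,0]]]'
python3 -m inch '[[[5,25,0],[0,0,0]],[[8,40,0],[0,0,0]],[[9,45,0],[0,0,0]],[[9,45,0],[0,0,0]],[[9,45,0],[0,0,0]],[[9,45,0],[0,0,0]],[[9,45,0],[0,0,0]],[[8,40,0],[0,0,0]],[[5,30,0],[0,0,0]],[[3,12,0],[0,0,0]]]'
python3 - <<'E'
from h import *
t=snap('top','t8');s=snap('side','s8'); crop(s,220,60,360,230,4,'s8c')
E
```

```text
t: 15.05
eef_pos: [0.5975, -0.3146, 0.3715]
orientation: [3.13, 0.008, 1.608]
ft_force: [-0.3, -0.6, -0.4]
gripper_width: 0.0612
t: 16.05
eef_pos: [0.6684, 0.062, 0.3605]
orientation: [-3.139, -0.001, 1.611]
ft_force: [-0.0, -0.8, -1.0]
gripper_width: 0.0612
```

View pics/s8c.png

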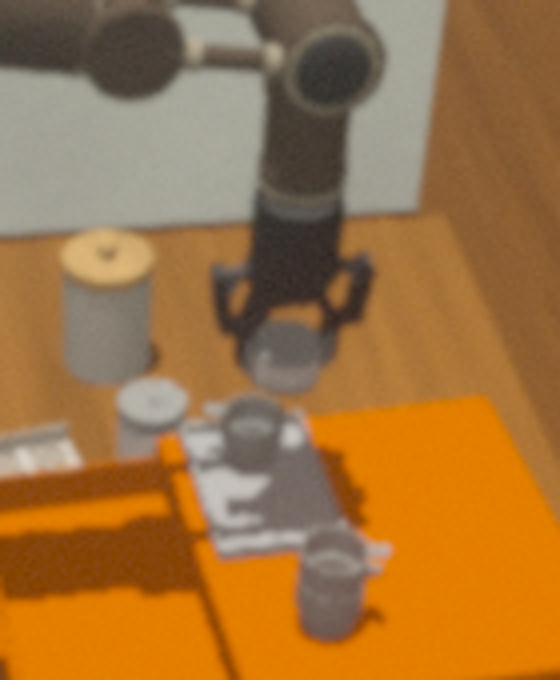

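The tin is held level above the near half of the tray, and the cup stands. Descending.

```bash
python3 -m inch '[[[2,-4,-20],[0,0,0]],[[0,0,-30],[0,0,0]],[[0,0,-30],[0,0,0]],[[0,0,-30],[0,0,0]],[[0,0,-20],[0,0,0]],[[0,0,-15],[0,0,0]],[[0,0,-6],[0,0,0]],[[0,0,-2],[0,0,0]],[[0,0,0],[0,0,0]],[[0,0,0],[0,0,0]]]'
python3 -m inch '[[[0,0,-2],[0,0,0]],[[0,0,-2],[0,0,0]],[[0,0,0],[0,0,0]],[[0,0,0],[0,0,0]]]'
```

```text
t: 17.15
eef_pos: [0.6723, 0.0546, 0.2109]
orientation: [3.139, 0.0, 1.608]
ft_force: [-0.1, 0.2, -1.3]
gripper_width: 0.0608
t: 17.55
eef_pos: [0.6712, 0.0548, 0.2052]
orientation: [-3.141, 0.0, 1.608]
ft_force: [0.1, -0.8, -0.4]
gripper_width: 0.0612
```

```bash
python3 -m inch '[[[0,3,-2],[0,0,0]],[[0,0,-2],[0,0,0]],[[0,0,-1],[0,0,0]],[[0,0,-1],[0,0,0]],[[0,0,0],[0,0,0]],[[0,0,0],[0,0,0]]]'
python3 -m inch '[[[0,0,-1],[0,0,0]],[[0,0,-1],[0,0,0]],[[0,0,0],[0,0,0]],[[0,0,0],[0,0,0]]]'
python3 -m inch '[[[0,0,-1],[0,0,0]],[[0,0,0],[0,0,0]],[[0,0,0],[0,0,0]]]'
```

```text
t: 18.15
eef_pos: [0.6713, 0.0577, 0.1992]
orientation: [-3.141, 0.0, 1.608]
ft_force: [0.7, 0.5, -1.2]
gripper_width: 0.0608
t: 18.55
eef_pos: [0.6712, 0.0577, 0.1972]
orientation: [-3.141, -0.0, 1.608]
ft_force: [-0.1, -0.5, -1.4]
gripper_width: 0.061
t: 18.85
eef_pos: [0.6714, 0.0578, 0.1964]
orientation: [3.141, -0.0, 1.608]
ft_force: [0.5, -0.5, -0.4]
gripper_width: 0.0613
```

```bash
python3 -m inch '[[[0,0,-1],[0,0,0]],[[0,0,0],[0,0,0]],[[0,0,0],[0,0,0]]]'
```

```text
t: 19.15
eef_pos: [0.6714, 0.0578, 0.1963]
orientation: [3.141, -0.0, 1.608]
ft_force: [-2.6, -0.6, 6.0]
gripper_width: 0.0609
```

Contact at 6 N. I'll open only slightly because of the tray walls, then rise.

```bash
python3 -m inch '[[[0,0,0],[0,0,0]],[[0,0,0],[0,0,0]],[[0,0,0],[0,0,0]],[[0,0,0],[0,0,0]]]' 80 20
python3 -m inch '[[[0,0,3],[0,0,0]],[[0,0,10],[0,0,0]],[[0,0,15],[0,0,0]],[[0,0,30],[0,0,0]],[[0,0,50],[0,0,0]],[[0,0,50],[0,0,0]],[[0,0,30],[0,0,0]]]' 80
python3 - <<'E'
from h import *
t=snap('top','t9');s=snap('side','s9'); crop(s,220,60,360,230,4,'s9c')
E
```

```text
t: 19.55
eef_pos: [0.6711, 0.0577, 0.1947]
orientation: [-3.141, -0.0, 1.608]
ft_force: [0.5, -0.4, 1.0]
gripper_width: 0.0682
t: 20.25
eef_pos: [0.6728, 0.0578, 0.391]
orientation: [3.132, 0.0, 1.608]
ft_force: [0.9, -0.3, 1.2]
gripper_width: 0.0685
```

View pics/s9c.png

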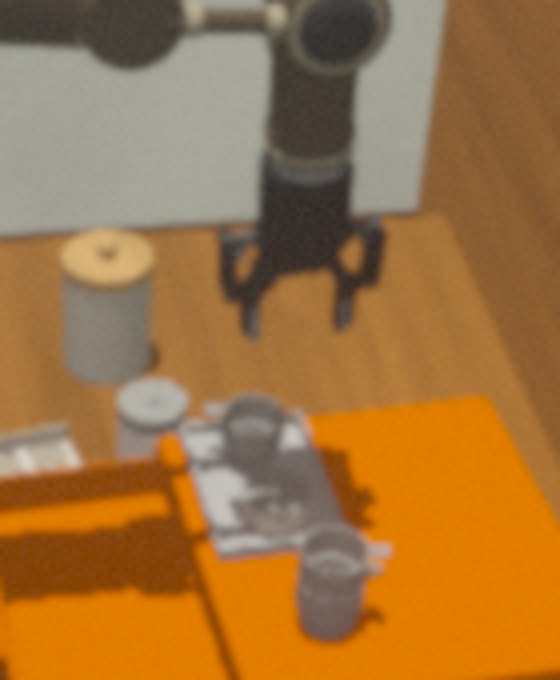

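The tin stands in the tray beside the cup. Next the scoop.

```bash
python3 -m inch '[[[-28,27,0],[0,0,-8.1]],[[-28,27,0],[0,0,-8.1]],[[-28,27,0],[0,0,-8.1]],[[-28,27,0],[0,0,-8.1]],[[-28,27,0],[0,0,-8.1]],[[-28,27,0],[0,0,-8.1]],[[-28,27,0],[0,0,-8.1]],[[-28,27,0],[0,0,-8.1]],[[-28,27,0],[0,0,-8.1]],[[-28,27,0],[0,0,-8.1]]]' 60
python3 -m inch '[[[0,0,-40],[0,0,0]],[[0,0,-50],[0,0,0]],[[0,0,-50],[0,0,0]],[[0,0,-50],[0,0,0]],[[0,0,-50],[0,0,0]],[[0,0,0],[0,0,0]],[[0,0,0],[0,0,0]]]'
python3 - <<'E'
from h import *
t=snap('top','t10');s=snap('side','s10'); crop(s,150,110,290,230,5,'s10c'); crop(t,130,130,310,300,4,'t10c')
E
```

```text
t: 21.35
eef_pos: [0.3897, 0.3284, 0.3835]
orientation: [-3.141, -0.0, 0.188]
ft_force: [0.0, 1.0, 0.2]
gripper_width: 0.0512
t: 22.05
eef_pos: [0.3909, 0.3275, 0.1433]
orientation: [3.141, 0.002, 0.194]
ft_force: [0.8, 0.8, 0.9]
gripper_width: 0.051
```

View pics/s10c.png

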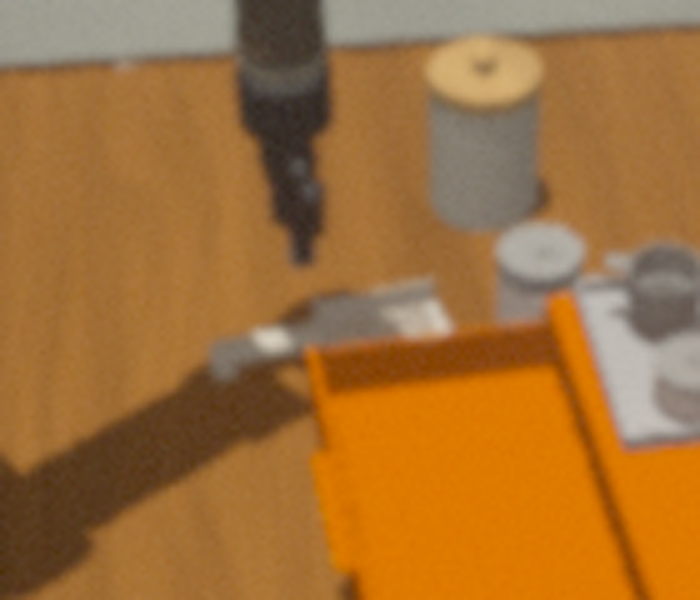

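View pics/t10c.png

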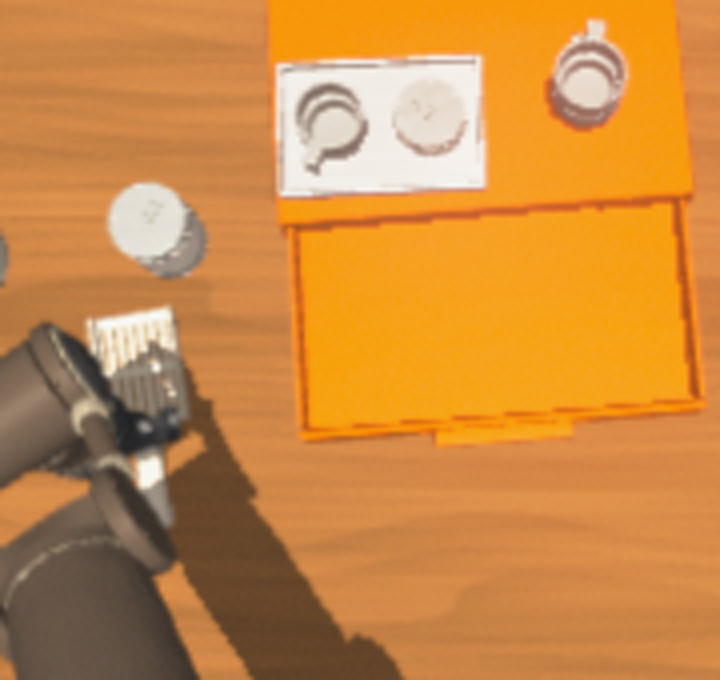

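The tray view shows cup and tin side by side, with two cups left in the stack. The gripper hangs over the scoop's handle. Descending to grip.

```bash
python3 -m inch '[[[1,2,-30],[0,0,0]],[[0,0,-30],[0,0,0]],[[0,0,-25],[0,0,0]],[[0,0,-18],[0,0,0]],[[0,0,-10],[0,0,0]],[[0,0,-6],[0,0,0]],[[0,0,0],[0,0,0]],[[0,0,0],[0,0,0]]]'
python3 - <<'E'
from h import *
print(manip.read_state()['eef_pos'])
s=snap('side','s11'); crop(s,170,110,290,230,5,'s11c')
E
```

```text
t: 22.95
eef_pos: [0.3935, 0.3306, 0.0257]
orientation: [-3.14, -0.003, 0.194]
ft_force: [0.2, -0.5, -0.1]
gripper_width: 0.0515
[0.39345148 0.33056067 0.02566512]
```

View pics/s11c.png

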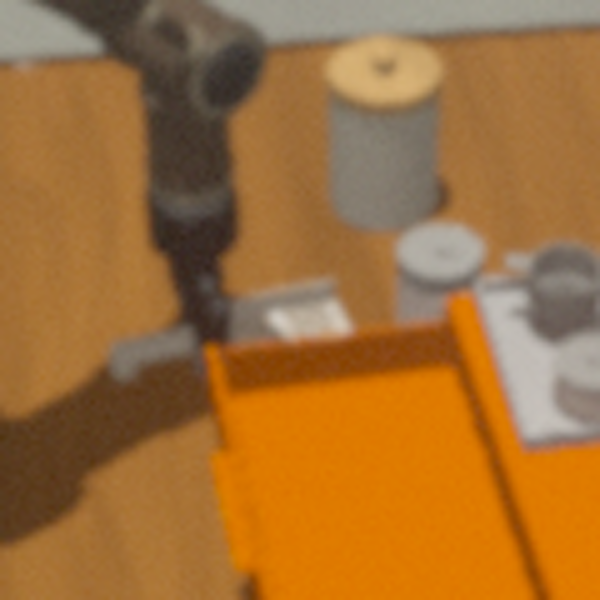

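```bash
python3 -m inch '[[[-1,0,-2],[0,0,0]],[[0,0,0],[0,0,0]]]'
python3 -m inch '[[[0,0,0],[0,0,0]],[[0,0,0],[0,0,0]],[[0,0,0],[0,0,0]],[[0,0,0],[0,0,0]],[[0,0,0],[0,0,0]]]' 10 40
python3 -m inch '[[[0,0,3],[0,0,0]],[[0,0,7],[0,0,0]],[[0,0,15],[0,0,0]],[[0,0,25],[0,0,0]],[[0,0,40],[0,0,0]],[[0,0,50],[0,0,0]],[[0,0,50],[0,0,0]],[[0,0,40],[0,0,0]],[[0,0,20],[0,0,0]],[[0,0,0],[0,0,0]]]'
python3 - <<'E'
from h import *
t=snap('top','t12');s=snap('side','s12'); crop(s,150,60,290,230,4,'s12c')
E
```

```text
t: 23.2
eef_pos: [0.3913, 0.3298, 0.0226]
orientation: [-3.141, -0.0, 0.194]
ft_force: [0.9, 0.2, -0.4]
gripper_width: 0.0508
t: 23.7
eef_pos: [0.3916, 0.33, 0.0226]
orientation: [-3.141, -0.001, 0.194]
ft_force: [0.4, 0.4, 2.3]
gripper_width: 0.0231
t: 24.7
eef_pos: [0.3932, 0.331, 0.2767]
orientation: [-3.138, -0.008, 0.194]
ft_force: [0.7, 0.4, -0.4]
gripper_width: 0.0234
```

View pics/s12c.png

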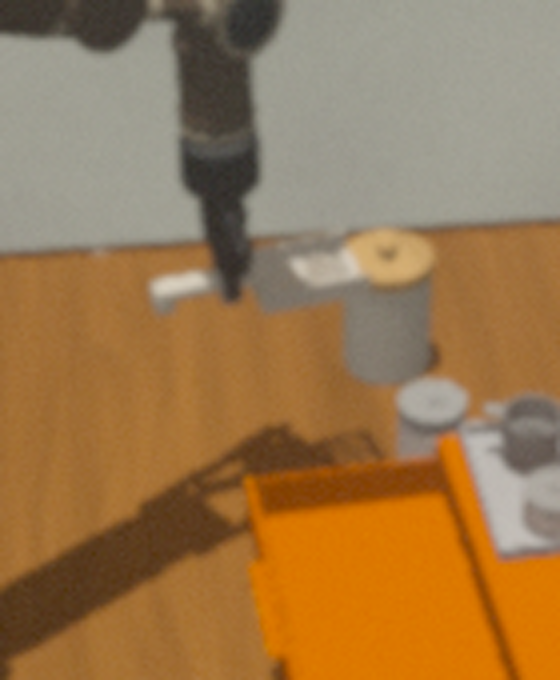

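The scoop is held level at handle width 23 mm. I'll swing it about 83° while moving over the drawer.

```bash
python3 -m inch '[[[11,-31,0],[0,0,8.3]],[[11,-31,0],[0,0,8.3]],[[11,-31,0],[0,0,8.3]],[[11,-31,0],[0,0,8.3]],[[11,-31,0],[0,0,8.3]],[[11,-31,0],[0,0,8.3]],[[11,-31,0],[0,0,8.3]],[[11,-31,0],[0,0,8.3]],[[11,-31,0],[0,0,8.3]],[[10,-31,0],[0,0,8.3]]]'
python3 -m inch '[[[0,0,-30],[0,0,0]],[[0,0,-30],[0,0,0]],[[0,0,0],[0,0,0]],[[0,0,0],[0,0,0]]]'
python3 - <<'E'
from h import *
t=snap('top','t13');s=snap('side','s13'); crop(s,190,60,340,270,2.8,'s13c'); crop(t,190,85,310,250,3.6,'t13c')
E
```

```text
t: 25.8
eef_pos: [0.4987, 0.0184, 0.269]
orientation: [-3.136, -0.001, 1.648]
ft_force: [0.2, 0.7, -0.4]
gripper_width: 0.0234
t: 26.2
eef_pos: [0.4984, 0.0198, 0.21]
orientation: [-3.136, -0.001, 1.642]
ft_force: [0.2, 0.3, -0.9]
gripper_width: 0.0234
```

View pics/s13c.png

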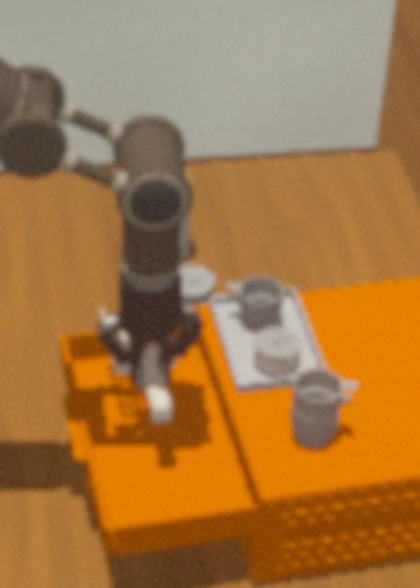

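View pics/t13c.png

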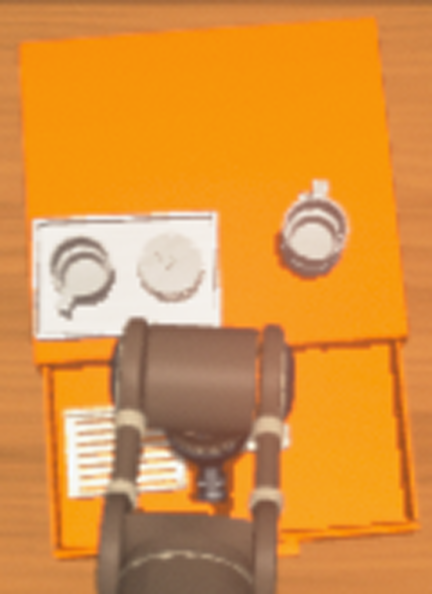

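```bash
python3 - <<'E'
from h import *
q=onz('top',np.array([(64,410),(70,497)])/3.6+[190,85]-.5,.221)
e=np.array([np.cos(np.radians(4.2)),np.sin(np.radians(4.2))]); f=np.array([-e[1],e[0]])
d=q[:,:2]-[.508,.0015]; print(q, d@e, d@f)
E
```

```text
[[0.52819897 0.15394295 0.221     ]
 [0.44695615 0.14641681 0.221     ]] [ 0.03130937 -0.05026647] [0.15055423 0.14899837]
```

The pan front measures 150 mm across in drawer coordinates (wall at 174 mm) and spans -50 to +31 mm in depth, so it fits. Lowering.

```bash
python3 -m inch '[[[0,0,-20],[0,0,0]],[[0,0,-20],[0,0,0]],[[0,0,-15],[0,0,0]],[[0,0,-10],[0,0,0]],[[0,0,-6],[0,0,0]],[[0,0,-4],[0,0,0]],[[0,0,0],[0,0,0]],[[0,0,0],[0,0,0]]]'
python3 -m inch '[[[0,0,-2],[0,0,0]],[[0,0,-2],[0,0,0]],[[0,0,0],[0,0,0]],[[0,0,0],[0,0,0]]]'
python3 -m inch '[[[0,0,-1],[0,0,0]],[[0,0,-1],[0,0,0]],[[0,0,0],[0,0,0]],[[0,0,0],[0,0,0]]]'
```

```text
t: 27.1
eef_pos: [0.5009, 0.0197, 0.1379]
orientation: [3.14, 0.0, 1.643]
ft_force: [-0.1, -0.4, -0.6]
gripper_width: 0.0235
t: 27.5
eef_pos: [0.5002, 0.0197, 0.1332]
orientation: [-3.141, -0.0, 1.642]
ft_force: [0.1, -0.5, -2.0]
gripper_width: 0.0233
t: 27.9
eef_pos: [0.5002, 0.0197, 0.1312]
orientation: [-3.141, -0.0, 1.643]
ft_force: [-0.1, 0.1, -1.1]
gripper_width: 0.0235
```

```bash
python3 -m inch '[[[0,0,-2],[0,0,0]],[[0,0,-1],[0,0,0]],[[0,0,-1],[0,0,0]],[[0,0,0],[0,0,0]],[[0,0,0],[0,0,0]]]'
python3 -m inch '[[[0,0,-1],[0,0,0]],[[0,0,0],[0,0,0]],[[0,0,0],[0,0,0]]]'
python3 -m inch '[[[0,0,-1],[0,0,0]],[[0,0,0],[0,0,0]],[[0,0,0],[0,0,0]]]'
```

```text
t: 28.4
eef_pos: [0.5003, 0.0197, 0.1272]
orientation: [-3.141, -0.0, 1.642]
ft_force: [0.7, 0.2, -0.5]
gripper_width: 0.0231
t: 28.7
eef_pos: [0.5002, 0.0197, 0.1262]
orientation: [-3.141, 0.0, 1.643]
ft_force: [0.2, 0.8, -1.3]
gripper_width: 0.0235
t: 29.0
eef_pos: [0.5005, 0.0197, 0.1255]
orientation: [3.141, 0.0, 1.643]
ft_force: [-0.0, 0.1, 1.7]
gripper_width: 0.0235
```

Touched down at the expected height. Releasing.

```bash
python3 -m inch '[[[0,0,0],[0,0,0]],[[0,0,0],[0,0,0]],[[0,0,0],[0,0,0]],[[0,0,0],[0,0,0]]]' 50 20
python3 -m inch '[[[0,0,5],[0,0,0]],[[0,0,10],[0,0,0]],[[0,0,20],[0,0,0]],[[0,0,40],[0,0,0]],[[0,0,50],[0,0,0]],[[0,0,50],[0,0,0]],[[0,0,20],[0,0,0]]]'
python3 - <<'E'
from h import *
t=snap('top','t14');s=snap('side','s14'); crop(s,190,60,340,270,2.8,'s14c')
E
```

```text
t: 29.4
eef_pos: [0.5002, 0.0198, 0.1252]
orientation: [-3.142, 0.0, 1.643]
ft_force: [-0.3, 0.3, 0.7]
gripper_width: 0.0424
t: 30.1
eef_pos: [0.503, 0.0196, 0.3275]
orientation: [3.13, 0.001, 1.643]
ft_force: [1.3, -0.1, 0.5]
gripper_width: 0.0429
```

View pics/s14c.png

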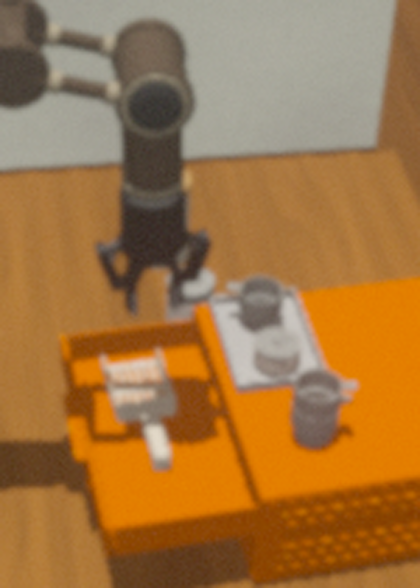

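The scoop lies flat in the drawer, pan up, with its handle at crop (157,445). Now the brush.

```bash
python3 -m inch '[[[-10,-39,0],[0,0,-6.8]],[[-10,-39,0],[0,0,-6.8]],[[-10,-39,0],[0,0,-6.8]],[[-10,-39,0],[0,0,-6.8]],[[-10,-39,0],[0,0,-6.8]],[[-10,-39,0],[0,0,-6.8]],[[-10,-39,0],[0,0,-6.8]],[[-10,-39,0],[0,0,-6.8]],[[-11,-39,0],[0,0,-6.8]],[[0,0,-20],[0,0,0]]]' 60
python3 -m inch '[[[0,0,-50],[0,0,0]],[[0,0,-50],[0,0,0]],[[0,0,-50],[0,0,0]],[[0,0,-40],[0,0,0]],[[0,0,0],[0,0,0]],[[0,0,0],[0,0,0]]]'
python3 - <<'E'
from h import *
t=snap('top','t15');s=snap('side','s15'); crop(s,170,210,310,330,5,'s15c')
E
```

```text
t: 31.2
eef_pos: [0.4087, -0.3365, 0.3016]
orientation: [3.136, 0.001, 0.568]
ft_force: [0.6, 0.1, 0.0]
gripper_width: 0.0513
t: 31.8
eef_pos: [0.4084, -0.3305, 0.1094]
orientation: [-3.138, 0.001, 0.574]
ft_force: [0.5, -0.3, 0.7]
gripper_width: 0.0512
```

View pics/s15c.png

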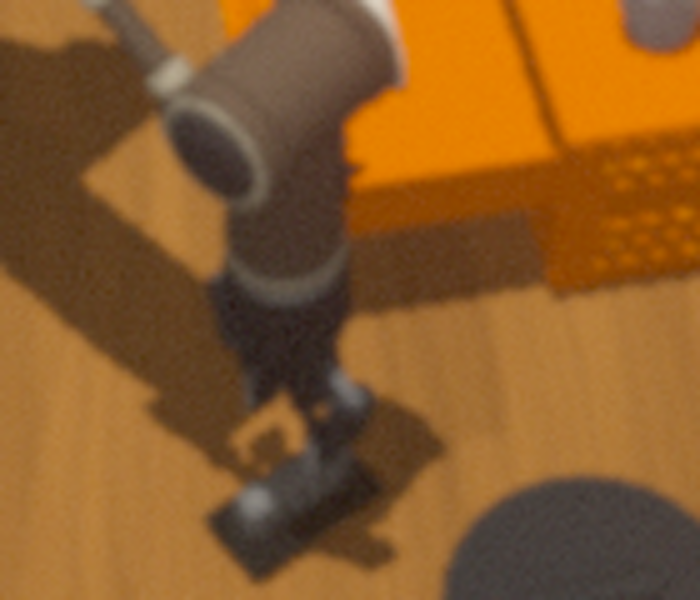

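The brush is where it was (crop 295,500), with the gripper over its ridge. Descending and gripping.

```bash
python3 -m inch '[[[2,0,-25],[0,0,0]],[[0,0,-20],[0,0,0]],[[0,0,-14],[0,0,0]],[[0,0,-8],[0,0,0]],[[0,0,-3],[0,0,0]],[[0,0,0],[0,0,0]],[[0,0,0],[0,0,0]]]'
python3 -m inch '[[[0,0,0],[0,0,0]],[[0,0,0],[0,0,0]],[[0,0,0],[0,0,0]],[[0,0,0],[0,0,0]],[[0,0,0],[0,0,0]]]' 10 40
python3 -m inch '[[[0,0,3],[0,0,0]],[[0,0,7],[0,0,0]],[[0,0,15],[0,0,0]],[[0,0,25],[0,0,0]],[[0,0,40],[0,0,0]],[[0,0,50],[0,0,0]],[[0,0,50],[0,0,0]],[[0,0,20],[0,0,0]],[[0,0,0],[0,0,0]]]'
python3 - <<'E'
from h import *
t=snap('top','t16');s=snap('side','s16'); crop(s,170,150,310,330,4,'s16c')
E
```

```text
t: 32.6
eef_pos: [0.4119, -0.3319, 0.0411]
orientation: [3.14, -0.0, 0.574]
ft_force: [-0.9, -0.1, -0.0]
gripper_width: 0.0515
t: 33.1
eef_pos: [0.4118, -0.3317, 0.0409]
orientation: [3.14, -0.0, 0.574]
ft_force: [-0.3, 1.4, 6.0]
gripper_width: 0.0234
t: 34.0
eef_pos: [0.4134, -0.3333, 0.256]
orientation: [3.131, -0.003, 0.574]
ft_force: [-0.0, -1.1, -0.6]
gripper_width: 0.0236
```

View pics/s16c.png

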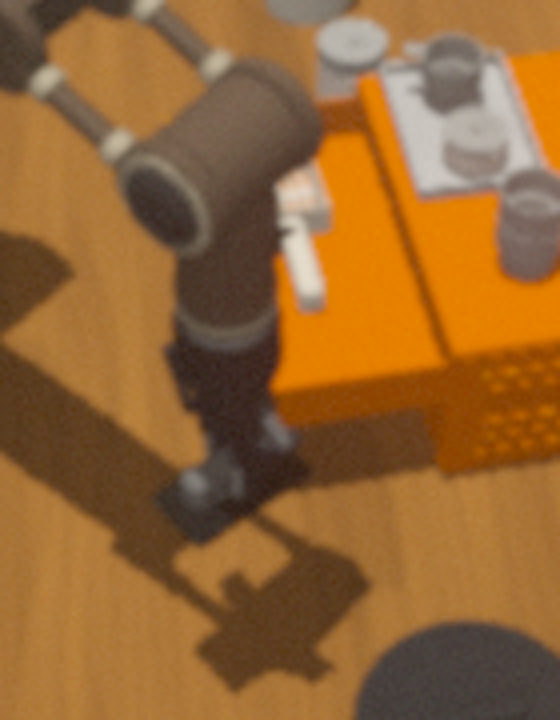

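```bash
python3 -m inch '[[[14,31,0],[0,0,-4.1]],[[14,32,0],[0,0,-4.1]],[[14,32,0],[0,0,-4.1]],[[14,32,0],[0,0,-4.1]],[[14,32,0],[0,0,-4.1]],[[14,31,0],[0,0,-4.1]],[[14,31,0],[0,0,-4.1]],[[0,0,-20],[0,0,0]],[[0,0,0],[0,0,0]],[[0,0,0],[0,0,0]]]'
python3 - <<'E'
from h import *
t=snap('top','t17');s=snap('side','s17'); crop(s,190,100,340,290,3,'s17c'); crop(t,190,85,310,250,3.6,'t17c')
E
```

```text
t: 35.1
eef_pos: [0.5072, -0.1098, 0.2276]
orientation: [-3.14, 0.006, 0.074]
ft_force: [-0.7, 0.4, -1.4]
gripper_width: 0.0233
```

View pics/s17c.png

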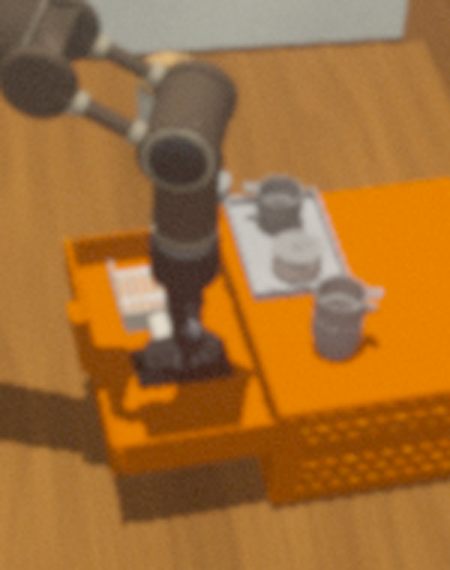

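View pics/t17c.png

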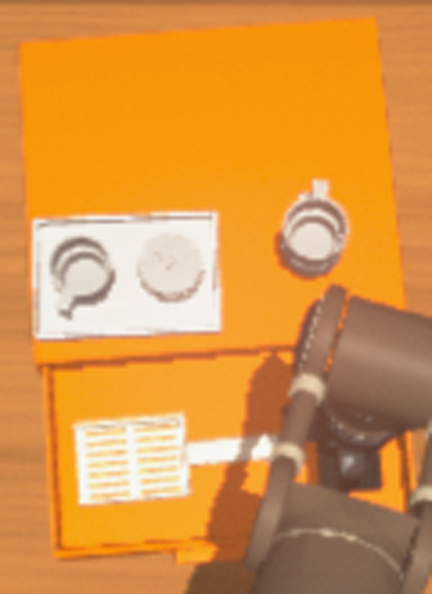

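```bash
python3 - <<'E'
from h import *
e=np.array([np.cos(np.radians(4.2)),np.sin(np.radians(4.2))]); f=np.array([-e[1],e[0]])
q=onz('top',np.array([(75,425),(80,507),(284,447)])/3.6+[190,85]-.5,.135); d=q[:,:2]-[.508,.0015]; print(d@e,d@f)
E
python3 -m inch '[[[3,-5,-20],[0,0,0]],[[0,0,-20],[0,0,0]],[[0,0,-15],[0,0,0]],[[0,0,-10],[0,0,0]],[[0,0,-5],[0,0,0]],[[0,0,0],[0,0,0]],[[0,0,0],[0,0,0]]]'
```

```text
[ 0.03093674 -0.05110034 -0.00571621] [ 0.1503651   0.14956695 -0.05536746]
t: 35.9
eef_pos: [0.5129, -0.1156, 0.161]
orientation: [3.141, -0.001, 0.073]
ft_force: [0.0, -0.1, -1.1]
gripper_width: 0.0234
```

```bash
python3 -m inch '[[[0,0,-5],[0,0,0]],[[0,0,-4],[0,0,0]],[[0,0,-2],[0,0,0]],[[0,0,-2],[0,0,0]],[[0,0,0],[0,0,0]],[[0,0,0],[0,0,0]]]'
python3 -m inch '[[[0,0,-1],[0,0,0]],[[0,0,-1],[0,0,0]],[[0,0,0],[0,0,0]],[[0,0,0],[0,0,0]]]'
python3 -m inch '[[[0,0,-1],[0,0,0]],[[0,0,0],[0,0,0]],[[0,0,0],[0,0,0]]]'
```

```text
t: 36.5
eef_pos: [0.5123, -0.1152, 0.1472]
orientation: [-3.142, 0.0, 0.074]
ft_force: [-0.2, 0.3, -1.4]
gripper_width: 0.0238
t: 36.9
eef_pos: [0.5123, -0.1153, 0.1453]
orientation: [3.142, 0.0, 0.074]
ft_force: [-0.4, 0.4, -1.3]
gripper_width: 0.0235
t: 37.2
eef_pos: [0.5123, -0.1153, 0.1442]
orientation: [-3.142, 0.0, 0.073]
ft_force: [0.3, 0.2, -1.4]
gripper_width: 0.0231
```

```bash
python3 -m inch '[[[0,0,-1],[0,0,0]],[[0,0,0],[0,0,0]],[[0,0,0],[0,0,0]]]'
```

```text
t: 37.5
eef_pos: [0.5124, -0.1153, 0.1439]
orientation: [3.141, -0.0, 0.073]
ft_force: [-2.3, 0.8, 5.1]
gripper_width: 0.0235
```

Contact. Releasing, then rising and moving the arm clear for the final look.

```bash
python3 -m inch '[[[0,0,0],[0,0,0]],[[0,0,0],[0,0,0]],[[0,0,0],[0,0,0]],[[0,0,0],[0,0,0]]]' 45 20
python3 -m inch '[[[0,0,5],[0,0,0]],[[0,0,10],[0,0,0]],[[0,0,20],[0,0,0]],[[0,0,40],[0,0,0]],[[0,0,50],[0,0,0]],[[0,0,50],[0,0,0]],[[0,0,30],[0,0,0]],[[-20,-30,0],[0,0,0]],[[-20,-40,0],[0,0,0]],[[-20,-40,0],[0,0,0]]]'
python3 -m inch '[[[-25,-40,0],[0,0,0]],[[-25,-40,0],[0,0,0]],[[-25,-40,0],[0,0,0]],[[-25,-40,0],[0,0,0]],[[-25,-40,0],[0,0,0]],[[-25,-40,0],[0,0,0]],[[-25,-40,0],[0,0,0]],[[0,0,0],[0,0,0]],[[0,0,0],[0,0,0]]]'
python3 - <<'E'
from h import *
t=snap('top','t18');s=snap('side','s18'); crop(s,190,100,380,290,3.1,'s18c'); crop(t,85,85,435,265,2.2,'t18c')
crop(t,190,85,310,250,3.6,'t18u')
E
```

```text
t: 37.9
eef_pos: [0.5123, -0.1153, 0.1431]
orientation: [-3.142, 0.0, 0.073]
ft_force: [-1.6, 0.5, -0.1]
gripper_width: 0.0383
t: 38.9
eef_pos: [0.4519, -0.226, 0.3501]
orientation: [3.14, -0.002, 0.075]
ft_force: [1.0, 0.1, -0.5]
gripper_width: 0.0383
t: 39.8
eef_pos: [0.2766, -0.5058, 0.3487]
orientation: [-3.141, -0.001, 0.071]
ft_force: [-0.4, 0.5, 0.2]
gripper_width: 0.0386
```

View pics/s18c.png

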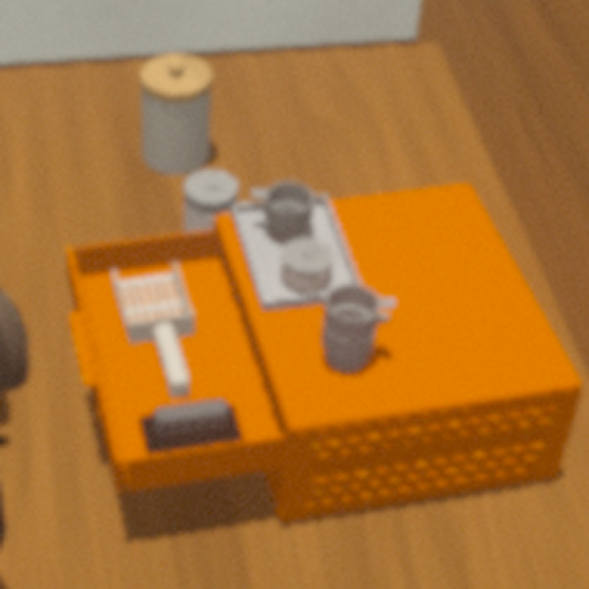

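View pics/t18c.png

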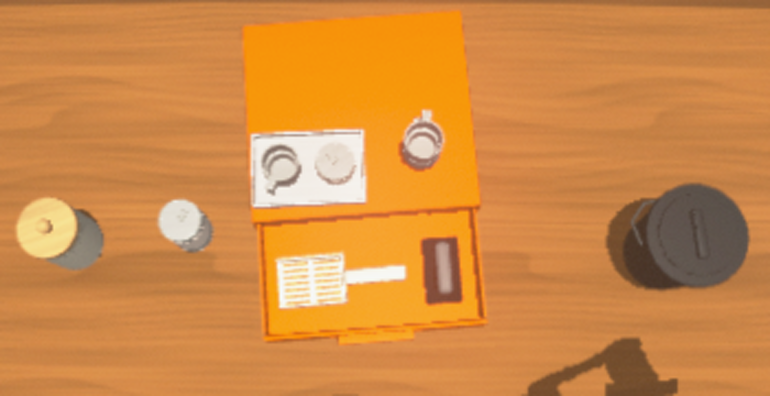

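View pics/t18u.png

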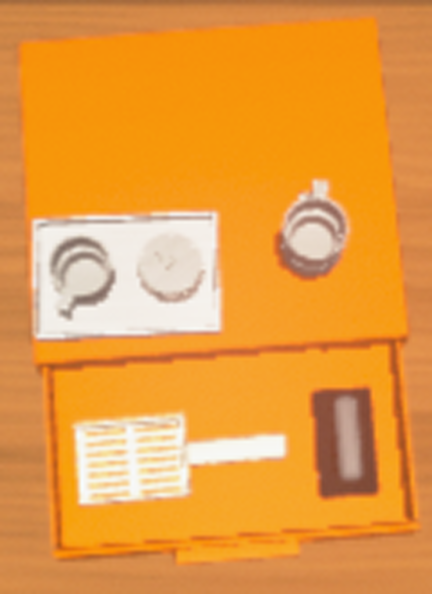

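Both kits are in place. The tray corners (33,220)-(220,330) and drawer front (57,558)-(416,528) sit at the same pixels as at the start, and two cups remain in the stack. Handing in.

```bash
python3 -c "
from plant import manip
print(manip.read_state()['t']); print(manip.sign_off())"
```

```text
39.9
the job is handed in; nothing more can be done
None
```

Both kits are made up, and I handed the job in at 39.9 s.

- **Feeding kit:** I lifted only the top cup from the stack. It stands upright on the tray's floor with the flat tin beside it.
- **Cleaning kit:** The scoop (pan up) and the brush (nubs down) lie flat side by side on the drawer's floor. The scoop's front edge is about 24 mm from the side wall. The brush is about 30 mm from the scoop's handle and about 27 mm from the other wall.
- **Set-downs:** Each item was lowered in about 1 mm steps until it touched, then released. The contact forces I read were about 2 to 6 N.

**Last checks:** I checked the final pictures from both cameras with the arm moved clear. All four items are in place, and the other two cups are still nested and upright. The tray and drawer show at the same pixels as at the start. The tall tin, jar and pail look undisturbed, though I only judged those by eye. No check failed. The two cameras differed by only a few millimetres.

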